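# Unlatch a control enclosure and hold its cover open

## Robot

A 7-joint arm with a two-finger parallel gripper is mounted at the origin on the work surface. World frame = base frame: x ahead of the robot, y to its left, z up, the work surface at z = 0. Lengths are in m, angles in rad, forces in N, time in s.
With the tool pointing down it reaches from about 0.375 to 0.925 m from the base axis. Payload 3.1 kg.
Tool frame: the origin (TCP) lies at the very end of the fingers, on their centre line; the grasp point (between the pads) lies 19 mm behind it; z points along the fingers, x is the direction in which the jaws open and shut, and the axes are right-handed (so a half turn about z gives the same grasp; the last joint's range is limited). The gripper opens to 85 mm and grips with 20 to 120 N. Pads are 22 mm wide; open, the fingers measure 114 mm over their backs; the gripper's body (76 mm by 85 mm) begins 54 mm behind the grasp point. The pads swing forward as they close: fully open they stand 13 mm farther back than shut.
Start: joints at [1.214, 0.383, 0.044, 1.598, -0.018, 1.161, -0.05], TCP at [0.166, -0.628, 0.231] pointing down, gripper open.
Joint ranges: [-2.61, 2.61], [-0.41, 2.15], [-1.48, 1.57], [0, 2.5], [-1.57, 4.71], [0.05, 1.97], [-2.85, 2.85]. Speed limits (rad/s): [2.79, 2.79, 3.14, 3.14, 3.14, 3.14, 3.14].

## Interface

Orientations are given as a rotation vector (axis times angle).
In Python, from rig import get_obs, grab_frame, calibration, job_done gives the robot as it stands. The module is installed in compiled form; this text tells all that it offers.
- The arm moves only by the tool jog_arm, never from a script. Its argument "commands" is a list of rows, each an object with "xyz": the shift along the world's x, y, z in m, a list of three; "spin": the turn about the world's z in degrees. A call has 1 to 8 rows; each row is the pose to reach, as a shift and turn from the pose commanded when the call began; what a row does not reach only later rows make up. A row lasts 1/8 s, in which the tool goes at most 62.5 mm and 10.7 degrees, less where a joint would pass 70% of its speed; a pose out of reach is approached as far as the arm can. A call with a gripper value outside its range is refused whole. "grip" is the finger opening in m, from 0 to 0.0854, set as the call begins (left out, the last holds). The fingers move at their own pace and stop on an object; "force" is the grip in N (left out, the last holds). Time passes only in rows, so rows that repeat a pose let the fingers close. It gives the time, the measured TCP pose, the force and the opening at its end, in the units of the state.
- get_obs(): the state, without advancing time (a new reading comes with each control period).
- grab_frame(name): name is "scene" or "top" or "wrist"; returns (picture, depth): 384x512x3 uint8, red, green, blue; 384x512 float32, m along the optical axis (not along the pixel's ray), 0 where there is no reading.
- calibration(name): a dict with "camera_matrix" (3x3 intrinsics, pixels), "R" (3x3) and "t" (3): a world point X has camera coordinates R X + t. Camera axes: x right, y down, z forward; pixel columns grow to the right and rows downward; lengths in m; the calibration is good to about 2 mm. The wrist camera is an equidistant fisheye: a pixel r from the principal point sees the ray r / f radians off the axis. A picture is of the moment at which its call begins: read the wrist's pose just before it. calibration takes no time and is no camera call; for the wrist camera it gives the pose at the moment of the call.
- job_done(): hands the job in, once; it reports no verdict.
The state is a dict: "t": time; "joint_positions": joint angles; "joint_velocities": joint speeds; "effort": joint torques, N m; "eef_pos": TCP position; "ee_rot": TCP orientation; "force": force on the tool from outside, world axes, zero at the start; "wrist_torque": the same for the moment, N m; "opening": opening from 0.0 (shut) to 1.0 (fully open).
Only numpy, scipy, OpenCV 4.12 (cv2) and the standard library are available. Lean on these libraries where they do the work, as an engineer would, in place of code of your own. Each camera call takes 0.05 s, during which the arm holds its last target.

## Task

Unlatch the grey control enclosure on the bench: turn its latch anticlockwise (seen from above) until it clicks past its detent and its tongue is clear of the cover. Then lift the cover by its handle and hold it open at 40 degrees from closed, so that the technician across the bench can look inside; the cover falls shut if let go, so finish while still holding it there with the gripper. Leave the power supply, the controller and the screwdriver where they lie.

Things in the scene. Friction and masses are not known exactly. Their poses are not given: they have to be found in the camera images.
- enclosure: grey sheet-steel box, 200 (x) by 260 (y) by 90 mm high, fixed to the bench; origin at the centre of its underside on the bench, z up. Its x axis points from the hinge side (near the robot) to the latch side (far from the robot), y to the left along the hinge. A solid bracket, 75 mm along y, stands out 56 mm from its +x wall at y = +55 mm, top at height 90 mm, and carries the latch
- lid: the cover: a grey 6 mm plate, 200 by 262 mm, 0.45 to 0.7 kg, its top face 96 mm above the bench when shut. Its origin lies on the hinge line, at the middle of the enclosure's -x top edge: at (-100, 0, 93) mm in the enclosure's frame, at mid-thickness of the plate. Its axes: x from the hinge to the free edge, y along the hinge, z out of its top face; when shut they are the enclosure's axes
- lid_handle (a point): middle of the grip bar of the cover's dark steel handle: a smooth round bar, 12 mm thick, 90 mm long, along y, its centre 35 mm above the cover's top face; it can roll between the fingers, so the gripper need not tilt as far as the cover. Moves with the cover; shut, it is at (150, -50, 38) mm from the cover's origin in the enclosure's axes. Its axes are the cover's
- lid_angle (a joint): angle of the cover in rad: 0 shut, growing as its far (+x) edge rises and swings up and back towards the robot, up to 1.75. The cover has no stay: below about 1.5 rad it falls shut by its own weight. While the latch's tongue lies over its free edge it cannot be lifted
- latch_grip (a point): on the vertical axis of the latch, at the height to grip (126 mm above the bench): at (123, 55, 126) mm in the enclosure's frame. The latch is a black bar grip 44 mm long, 12 mm wide, 36 mm high (from 104 to 140 mm above the bench), with a flat steel tongue under it (12 mm wide, its top 102 mm above the bench) that reaches 35 mm from the axis. The point's x axis lies along the bar grip and points away from the tongue; with the latch at 0 it is the enclosure's x axis
- latch (a joint): angle of the latch in rad: 0 locked (tongue towards the hinge, over the cover's edge), growing anticlockwise seen from above, stop at 1.57 (tongue along the enclosure's edge, clear of the cover). A spring detent resists with about 0.2 Nm from about 0.4, is passed at 0.8 and then pushes the latch on to about 1.12; the tongue is clear of the cover from about 1.05 on. Elsewhere light friction holds the latch where it is left
- supply: bystander: perforated aluminium power supply, 130 by 95 by 38 mm high, loose beside the enclosure; origin at the centre of its underside
- controller: bystander: white controller module, 90 by 72 by 56 mm high, loose beside the enclosure; origin at the centre of its underside
- screwdriver: bystander: grey-handled screwdriver, 200 mm long, lying loose on the bench beside the enclosure; origin on the bench under it, x along it towards the tip

How it is judged:
On the way:
1. the latch is turned past its detent, its tongue clear of the cover, while the cover is still shut (value of joint latch above 1.05 rad and value of joint lid_angle below 0.06 rad), for 0.2 s.
At the end, for the whole second after the job is handed in: The gripper's fingers hold the cover (contact force over 0.5 N) still, open at 40 degrees, within 6 degrees (0.593 to 0.803 rad), through the last second, with the latch still turned past its detent (over 1.05 rad) and the bystanders within 25 mm of where they were (value of joint lid_angle between 0.593 and 0.803 rad and velocity of joint lid_angle between -0.1 and 0.1 rad/s and contact force between the fingers and lid above 0.5 N and value of joint latch above 1.05 rad); the arm keeps its last pose, push and grip.
It fails at once if the power supply is disturbed (distance of supply from where it was at the start of the episode above 0.025 m).
It fails at once if the controller is disturbed (distance of controller from where it was at the start of the episode above 0.025 m).
It fails at once if the screwdriver is disturbed (distance of screwdriver from where it was at the start of the episode above 0.025 m).
It also fails if it takes over 51 s, if anything falls off the work surface, if the arm or the gripper's body presses on something with over 40 N, if the wrist force passes 120 N, or if a joint passes its speed limit or range.

## Working session

There is one attempt and no reset: what is moved stays moved. The work goes in short steps, Python scripts to look and compute and a tool call to move; the robot and the scene stay as the last step left them, time stands still between calls to the robot, and variables do not carry over. Pictures are saved under pics/ and viewed, and the job is handed in when it is done.

Besides the shell and the picture viewer there is one more tool, called as name([rows], argument=value, ...), one row to a line, values as JSON. jog_arm: Moves the arm, as the interface text tells. Its arguments: {"type":"object","properties":{"commands":{"type":"array"},"grip":{"type":"number"},"force":{"type":"number"}},"required":["commands"]}

```bash
mkdir -p pics
python3 - <<'E'
from rig import *
import cv2,numpy as np
o=get_obs();print(o)
for n in("scene","top"):
    im,d=grab_frame(n);c=calibration(n);np.savez(f"{n}0.npz",im=im,d=d,**c)
    cv2.imwrite(f"pics/{n}0.png",cv2.resize(im[:,:,::-1],(768,576)));print(n,c)
E
```

```text
{'t': 0.0, 'joint_positions': array([ 1.2142153 ,  0.3838613 ,  0.04379421,  1.5996003 , -0.01790611,
        1.1611782 , -0.04989528]), 'joint_velocities': array([-0.00102483, -0.00191828,  0.00044876,  0.00123036, -0.00054476,
       -0.00027126, -0.00068664]), 'effort': array([ 1.19627614e-05, -4.33465362e+01,  1.02456808e+00, -2.49516428e+01,
        1.05193173e-02,  1.12624402e-02, -1.72743620e-05]), 'eef_pos': array([ 0.16611243, -0.62743169,  0.22985733]), 'ee_rot': array([-2.48841138,  1.91516401,  0.00341841]), 'force': array([-0.35586951,  0.43094286,  0.62671017]), 'wrist_torque': array([-0.05246735,  0.04021113, -0.00525052]), 'opening': 1.0006832691613008}
scene {'camera_matrix': array([[462.91215932,   0.        , 252.22418896],
       [  0.        , 462.91215932, 187.0957322 ],
       [  0.        ,   0.        ,   1.        ]]), 'R': array([[-0.44252202,  0.89675479,  0.00226088],
       [ 0.48082255,  0.23939836, -0.84350346],
       [-0.75695702, -0.37218178, -0.53711898]]), 't': array([ 0.2345904 , -0.16474099,  1.79552527])}
top {'camera_matrix': array([[474.09082967,   0.        , 255.22786914],
       [  0.        , 474.09082967, 188.25084859],
       [  0.        ,   0.        ,   1.        ]]), 'R': array([[ 0.01836601, -0.9998277 , -0.00269607],
       [-0.98343336, -0.01757837, -0.18041573],
       [ 0.18033725,  0.00596493, -0.98358675]]), 't': array([-0.02650175,  0.57553417,  1.37329538])}
```

View pics/scene0.png

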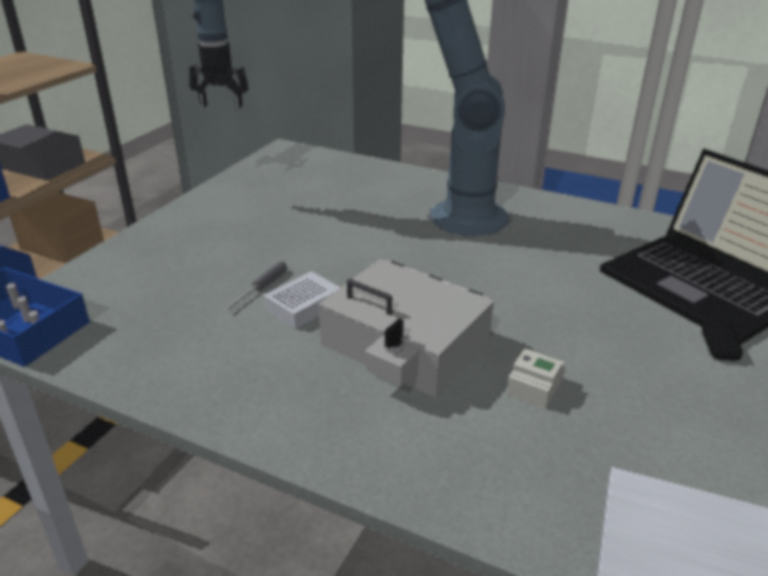

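View pics/top0.png

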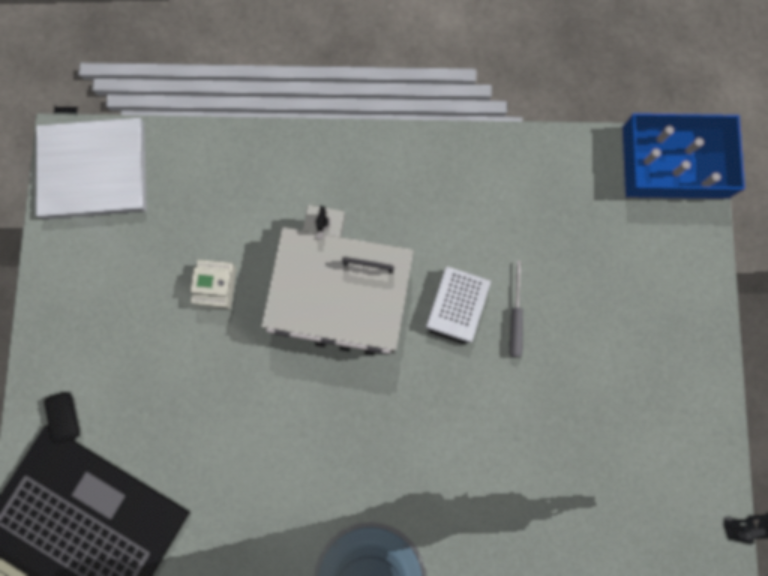

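```bash
cat > h.py <<'E'
import numpy as np,cv2
def world(n):
    z=np.load(f"{n}.npz");d=z['d'];K=z['camera_matrix'];v,u=np.mgrid[:384,:512]
    P=np.stack([(u-K[0,2])/K[0,0]*d,(v-K[1,2])/K[1,1]*d,d],-1)
    return z['im'],d,(P-z['t'])@z['R']
E
python3 - <<'E'
from h import *
for n in("top0","scene0"):
    im,d,W=world(n)
    X=W[...,0];Y=W[...,1];Z=W[...,2]
    m=(d>0)&(abs(Z-.096)<.006)&(abs(X-.6)<.25)&(abs(Y-.05)<.25)
    k,l,s,c=cv2.connectedComponentsWithStats(m.astype(np.uint8)); i=1+np.argmax(s[1:,4]);m=l==i
    p=np.stack([X[m],Y[m]],-1).astype(np.float32);print(n,s[i],cv2.minAreaRect(p),np.median(Z[m]))
    m=(d>0)&(Z>.115)&(Z<.2)&(abs(X-.6)<.25)&(abs(Y-.05)<.25)
    k,l,s,c=cv2.connectedComponentsWithStats(m.astype(np.uint8))
    for i in range(1,k):
        q=l==i; print(s[i],X[q].mean(),Y[q].mean(),Z[q].max(), cv2.minAreaRect(np.stack([X[q],Y[q]],-1).astype(np.float32)))
im,d,W=world("top0")
cv2.imwrite("pics/crop0.png",cv2.resize(im[120:250,120:360,::-1],None,fx=3.3,fy=3.3,interpolation=3))
E
```

```text
top0 [ 175  152  101   84 5884] ((0.554848313331604, 0.07077004015445709), (0.26220136880874634, 0.21794500946998596), 80.99781036376953) 0.0950564503522825
[211 137   7  17  83] 0.6841187373876275 0.104548865333544 0.1443481337818218 ((0.6853002905845642, 0.10509603470563889), (0.012414825148880482, 0.04245616868138313), 81.85562133789062)
[228 171  35  11 153] 0.5971026197132585 0.012920623218306554 0.14057733388841595 ((0.5974320769309998, 0.01326296478509903), (0.09950589388608932, 0.013010741211473942), 80.48473358154297)
scene0 [ 213  173  117   69 3875] ((0.5801414251327515, 0.06793571263551712), (0.26504579186439514, 0.26862698793411255), 81.0177993774414) 0.095607014964544
[231 186  31  19 173] 0.6025557477514962 0.016182969101731365 0.1388212900641682 ((0.6015448570251465, 0.014583781361579895), (0.10132359713315964, 0.013845141977071762), 79.02253723144531)
[256 212  14  18 146] 0.6924560747830405 0.1088615528526447 0.14116003428205606 ((0.6889060139656067, 0.10765775293111801), (0.013233552686870098, 0.045365702360868454), 80.73406219482422)
```

View pics/crop0.png

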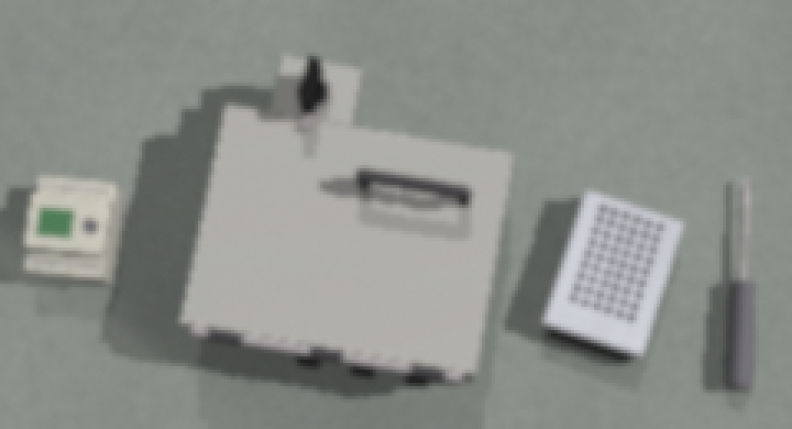

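The top view shows the enclosure yawed about -9°. The latch is at about (0.687, 0.106) and the handle at about (0.600, 0.014), and their difference matches the given geometry to 1 mm. I'll move above the latch at the current height, with the jaws across the bar.

jog_arm([
  {"xyz": [0.02, 0.03, 0], "spin": -1},
  {"xyz": [0.05, 0.07, 0.01], "spin": -3},
  {"xyz": [0.08, 0.115, 0.015], "spin": -5},
  {"xyz": [0.115, 0.16, 0.02], "spin": -7},
  {"xyz": [0.15, 0.21, 0.02], "spin": -9},
  {"xyz": [0.185, 0.26, 0.02], "spin": -11},
  {"xyz": [0.22, 0.31, 0.02], "spin": -13},
  {"xyz": [0.255, 0.36, 0.02], "spin": -15},
], grip=0.06)

```text
t: 1.1
eef_pos: [0.4219, -0.2665, 0.251]
ee_rot: [2.216, -2.226, -0.0]
force: [0.1, -0.4, 0.1]
opening: 0.701
```

jog_arm([
  {"xyz": [0.035, 0.05, 0], "spin": -2},
  {"xyz": [0.07, 0.1, 0], "spin": -4},
  {"xyz": [0.105, 0.15, 0], "spin": -6},
  {"xyz": [0.14, 0.2, 0], "spin": -8},
  {"xyz": [0.175, 0.25, 0], "spin": -8.8},
  {"xyz": [0.21, 0.3, 0], "spin": -8.8},
  {"xyz": [0.245, 0.345, 0], "spin": -8.8},
  {"xyz": [0.266, 0.374, 0], "spin": -8.8},
])

```text
t: 2.1
eef_pos: [0.6878, 0.1093, 0.2502]
ee_rot: [-2.045, 2.385, 0.003]
force: [0.4, -0.9, 0.3]
opening: 0.702
```

jog_arm([
  {"xyz": [0, 0, -0.01], "spin": 0},
  {"xyz": [0, 0, -0.02], "spin": 0},
  {"xyz": [0, 0, -0.02], "spin": 0},
])

```text
t: 2.48
eef_pos: [0.686, 0.1028, 0.2291]
ee_rot: [2.035, -2.388, -0.001]
force: [-0.7, -0.3, 0.1]
opening: 0.7
```

Run:
```python
from rig import *
import cv2,numpy as np
o=get_obs();c=calibration("wrist");im,d=grab_frame("wrist")
print(o['eef_pos'],o['joint_positions'],c)
np.savez("wrist0.npz",im=im,d=d,**c)
cv2.imwrite("pics/wrist0.png",cv2.resize(im[:,:,::-1],(768,576)))
im,d=grab_frame("top");c=calibration("top");np.savez("top1.npz",im=im,d=d,**c)
v,u=np.mgrid[:384,:512]
z=np.load("wrist0.npz");d=z['d'];K=z['camera_matrix']
a=(u-K[0,2])/K[0,0];b=(v-K[1,2])/K[1,1];r=np.hypot(a,b)+1e-9;t=np.tan(np.minimum(r,1.5))/r
P=np.stack([a*t*d,b*t*d,d],-1);W=(P-z['t'])@z['R']
X,Y,Z=W[...,0],W[...,1],W[...,2]
m=(d>0)&(r<1.3)&(Z>.115)&(Z<.147)&(np.hypot(X-.64,Y-.06)<.15)
k,l,s,c=cv2.connectedComponentsWithStats(m.astype(np.uint8))
for i in range(1,k):
    if s[i,4]<60: continue
    q=l==i;print(s[i],Z[q].max(),cv2.minAreaRect(np.stack([X[q],Y[q]],-1).astype(np.float32)))
    q&=Z>Z[q].max()-.01;print(X[q].mean(),Y[q].mean())
```

```text
[0.68595361 0.10279168 0.22906237] [ 0.10588058  0.51007487 -0.44116076  1.45819777  0.22447404  1.22771487
 -2.09262813] {'camera_matrix': array([[297.31863964,   0.        , 257.53751098],
       [  0.        , 297.31863964, 192.23543762],
       [  0.        ,   0.        ,   1.        ]]), 'R': array([[-0.15904458, -0.98726452,  0.00368584],
       [-0.9396381 ,  0.15251568,  0.30629921],
       [-0.30296049,  0.04525188, -0.95192815]]), 't': array([0.20966617, 0.58938453, 0.58025789])}
[245 163  15  57 814] 0.1416506597542997 ((0.6876899003982544, 0.10681865364313126), (0.011897632852196693, 0.04425537958741188), 81.20655822753906)
0.6890013153371202 0.10648468010087138
[349 248  57  21 698] 0.13786362792526566 ((0.5973045229911804, -0.0036473162472248077), (0.06212177127599716, 0.011857423931360245), 80.42298126220703)
0.5986933982869431 -0.003730465823520308
[308 252   7  18  74] 0.13571145096576853 ((0.6090867519378662, 0.06225266680121422), (0.0043871644884347916, 0.00997612439095974), 55.3741455078125)
0.6086286576863859 0.06352246271292016
```

View pics/wrist0.png

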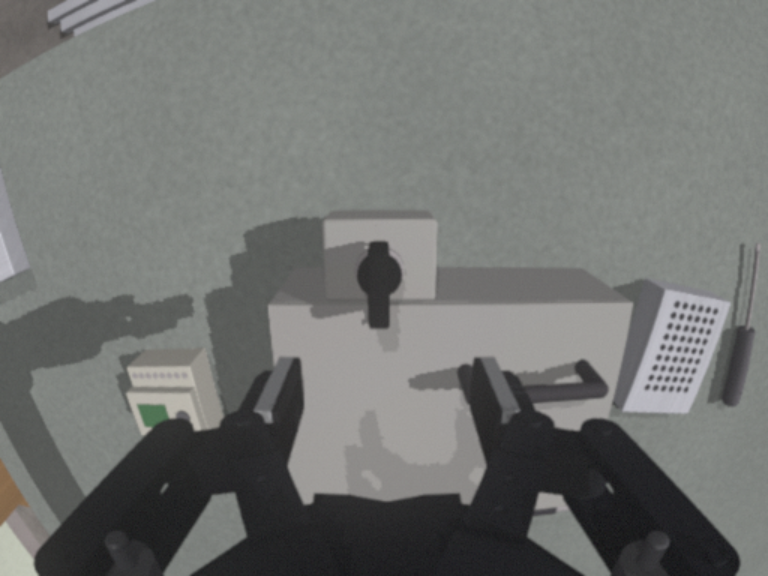

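jog_arm([
  {"xyz": [0.001, 0.002, -0.03], "spin": 0},
  {"xyz": [0.001, 0.003, -0.06], "spin": 0},
  {"xyz": [0.001, 0.003, -0.075], "spin": 0},
  {"xyz": [0.001, 0.003, -0.08], "spin": 0},
  {"xyz": [0.001, 0.003, -0.08], "spin": 0},
])

```text
t: 3.2
eef_pos: [0.6889, 0.1085, 0.1521]
ee_rot: [-2.04, 2.388, -0.001]
force: [-0.7, 0.3, 0.7]
opening: 0.701
```

Run:
```python
from rig import *
o=get_obs();print(o['eef_pos'],o['ee_rot'],o['force'])
```

```text
[0.6889085  0.10848432 0.15207515] [-2.03971721e+00  2.38801511e+00 -9.94443727e-04] [-0.70552079  0.297175    0.67341501]
```

jog_arm([
  {"xyz": [-0.001, -0.002, -0.02], "spin": 0},
  {"xyz": [-0.001, -0.002, -0.035], "spin": 0},
  {"xyz": [-0.001, -0.002, -0.041], "spin": 0},
  {"xyz": [-0.001, -0.002, -0.041], "spin": 0},
  {"xyz": [-0.001, -0.002, -0.041], "spin": 0},
])

```text
t: 3.82
eef_pos: [0.6878, 0.1069, 0.1107]
ee_rot: [-2.04, 2.387, -0.001]
force: [0.4, -0.2, -0.4]
opening: 0.701
```

jog_arm([
  {"xyz": [0, 0, 0], "spin": 0},
  {"xyz": [0, 0, 0], "spin": 0},
  {"xyz": [0, 0, 0], "spin": 0},
  {"xyz": [0, 0, 0], "spin": 0},
  {"xyz": [0, 0, 0], "spin": 0},
  {"xyz": [0, 0, 0], "spin": 0},
], grip=0.0, force=50)

```text
t: 4.58
eef_pos: [0.6876, 0.1069, 0.1108]
ee_rot: [-2.041, 2.388, -0.0]
force: [-0.1, 0.3, 2.6]
opening: 0.133
```

jog_arm([
  {"xyz": [0, 0, 0], "spin": 6},
  {"xyz": [0, 0, 0], "spin": 14},
  {"xyz": [0, 0, 0], "spin": 22},
  {"xyz": [0, 0, 0], "spin": 30},
  {"xyz": [0, 0, 0], "spin": 38},
  {"xyz": [0, 0, 0], "spin": 46},
  {"xyz": [0, 0, 0], "spin": 52},
  {"xyz": [0, 0, 0], "spin": 58},
])

```text
t: 5.58
eef_pos: [0.6878, 0.1066, 0.1108]
ee_rot: [-2.945, 1.094, -0.001]
force: [-0.6, 0.6, 4.0]
opening: 0.134
```

jog_arm([
  {"xyz": [0, 0, 0], "spin": 6},
  {"xyz": [0, 0, 0], "spin": 12},
  {"xyz": [0, 0, 0], "spin": 18},
  {"xyz": [0, 0, 0], "spin": 22},
  {"xyz": [0, 0, 0], "spin": 22},
  {"xyz": [0, 0, 0], "spin": 22},
])

```text
t: 6.32
eef_pos: [0.6879, 0.1066, 0.1108]
ee_rot: [-3.098, 0.52, -0.002]
force: [-0.5, -0.6, 3.8]
opening: 0.134
```

Run:
```python
from rig import *
import cv2,numpy as np
o=get_obs();print(o)
for n in("wrist","top"):
  im,d=grab_frame(n);cv2.imwrite(f"pics/{n}2.png",cv2.resize(im[:,:,::-1],(768,576)))
```

```text
{'t': 6.325, 'joint_positions': array([ 0.27586766,  0.69506696, -0.70031607,  1.53846954,  0.48553443,
        1.08661755, -0.8712779 ]), 'joint_velocities': array([-2.34703281e-03, -1.39801410e-03,  8.40366815e-05, -8.15873837e-04,
       -6.93028396e-04, -1.01762269e-03,  4.13802199e-03]), 'effort': array([-7.75994360e-02, -4.64428425e+01, -9.84386981e+00, -1.98325485e+01,
       -1.96249934e-02, -3.52304941e-02,  1.37235338e-02]), 'eef_pos': array([0.6878985 , 0.10655264, 0.11078423]), 'ee_rot': array([-3.09814398e+00,  5.19559182e-01, -1.75089097e-03]), 'force': array([-0.48397746, -0.5795262 ,  3.82432081]), 'wrist_torque': array([-0.04194243, -0.02841423, -0.07752748]), 'opening': 0.13383669183258484}
```

View pics/wrist2.png

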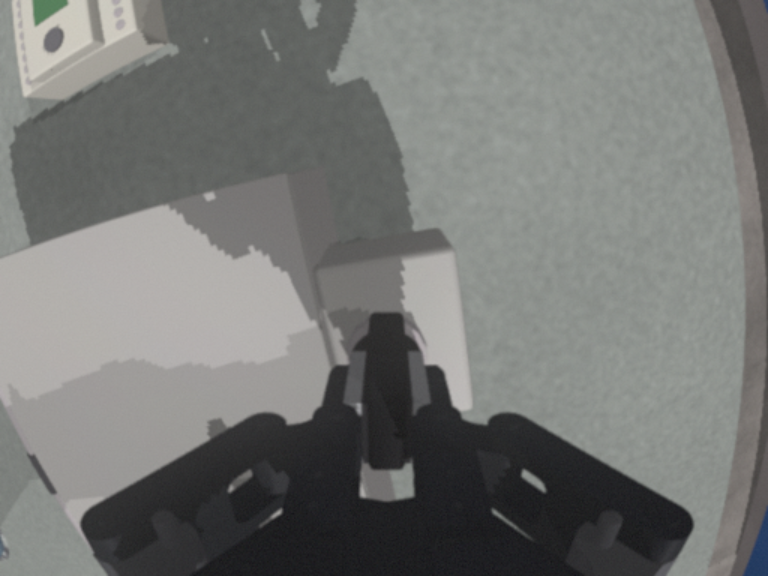

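The latch is turned about 80°, and the picture shows the bar (385, 390) along the enclosure's edge with the tongue off the cover. Next I'll release it, rise and go over the handle.

jog_arm([
  {"xyz": [0, 0, 0], "spin": 0},
  {"xyz": [0, 0, 0], "spin": 0},
  {"xyz": [0, 0, 0], "spin": 0},
  {"xyz": [0, 0, 0.02], "spin": 0},
  {"xyz": [0, 0, 0.05], "spin": 0},
  {"xyz": [0, 0, 0.08], "spin": 0},
  {"xyz": [0, 0, 0.1], "spin": 0},
  {"xyz": [0, 0, 0.11], "spin": 0},
], grip=0.045, force=60)

```text
t: 7.42
eef_pos: [0.6881, 0.107, 0.2226]
ee_rot: [-3.098, 0.518, -0.004]
force: [-0.4, -0.6, -0.2]
opening: 0.528
```

jog_arm([
  {"xyz": [-0.02, -0.02, 0], "spin": 3},
  {"xyz": [-0.05, -0.05, 0], "spin": 6},
  {"xyz": [-0.08, -0.08, 0], "spin": 10},
  {"xyz": [-0.088, -0.093, 0], "spin": 10},
  {"xyz": [-0.088, -0.093, -0.01], "spin": 10},
  {"xyz": [-0.088, -0.093, -0.01], "spin": 10},
])

```text
t: 8.18
eef_pos: [0.5992, 0.015, 0.2091]
ee_rot: [-3.131, 0.244, 0.003]
force: [0.7, 0.3, 0.1]
opening: 0.526
```

Run:
```python
from rig import *
import cv2,numpy as np
o=get_obs();z=dict(calibration("wrist"));im,d=grab_frame("wrist")
print(o['eef_pos'],o['ee_rot'],o['joint_positions'],o['opening'])
cv2.imwrite("pics/wrist3.png",cv2.resize(im[:,:,::-1],(768,576)))
v,u=np.mgrid[:384,:512];K=z['camera_matrix']
a=(u-K[0,2])/K[0,0];b=(v-K[1,2])/K[1,1];r=np.hypot(a,b)+1e-9;t=np.tan(np.minimum(r,1.5))/r
P=np.stack([a*t*d,b*t*d,d],-1);W=(P-z['t'])@z['R']
X,Y,Z=W[...,0],W[...,1],W[...,2]
m=(d>0)&(r<1.3)&(Z>.12)&(Z<.147)&(np.hypot(X-.64,Y-.06)<.15)
k,l,s,c=cv2.connectedComponentsWithStats(m.astype(np.uint8))
for i in range(1,k):
    if s[i,4]<60: continue
    q=l==i;print(s[i],Z[q].max(),cv2.minAreaRect(np.stack([X[q],Y[q]],-1).astype(np.float32)))
```

```text
[0.59919922 0.0150444  0.20909022] [-3.13067251e+00  2.43712996e-01  2.61607360e-03] [ 0.56650354  0.43368613 -0.82642605  1.71228765  0.34347374  1.14943915
 -0.51240805] 0.5257997282044844
[ 340   40   31   59 1227] 0.1420608987999761 ((0.6872310638427734, 0.10661844909191132), (0.04432084411382675, 0.012773132883012295), 71.85296630859375)
[ 250  135   17  125 1826] 0.13861652584248543 ((0.5992599725723267, 0.01503254845738411), (0.10163383185863495, 0.012044890783727169), 81.1700210571289)
```

View pics/wrist3.png

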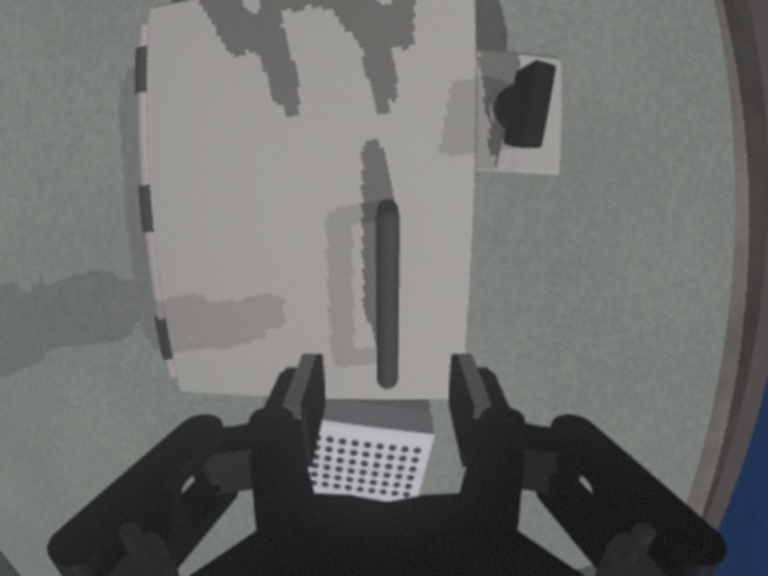

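The latch is measured at 81°. The handle's centre (0.599, 0.015) lies right under the TCP with yaw aligned, so I'll descend and grip.

jog_arm([
  {"xyz": [0, 0, -0.03], "spin": 0},
  {"xyz": [0, 0, -0.06], "spin": 0},
  {"xyz": [0, 0, -0.08], "spin": 0},
  {"xyz": [0, 0, -0.092], "spin": 0},
  {"xyz": [0, 0, -0.095], "spin": 0},
  {"xyz": [0, 0, -0.095], "spin": 0},
  {"xyz": [0, 0, -0.095], "spin": 0},
])

```text
t: 9.1
eef_pos: [0.6002, 0.0137, 0.1164]
ee_rot: [-3.132, 0.246, -0.003]
force: [0.4, 0.6, -0.1]
opening: 0.527
```

jog_arm([
  {"xyz": [0, 0, 0], "spin": 0},
  {"xyz": [0, 0, 0], "spin": 0},
  {"xyz": [0, 0, 0], "spin": 0},
  {"xyz": [0, 0, 0], "spin": 0},
  {"xyz": [0, 0, 0], "spin": 0},
  {"xyz": [0, 0, 0], "spin": 0},
], grip=0.0, force=60)

```text
t: 9.85
eef_pos: [0.5993, 0.0136, 0.1159]
ee_rot: [3.131, -0.246, -0.0]
force: [-2.9, -0.6, 6.2]
opening: 0.111
```

Run:
```python
import numpy as np
c,s=np.cos(np.radians(-9)),np.sin(np.radians(-9))
r=np.hypot(150,38);a0=np.arctan2(38,150)
for a in range(0,44,4):
    t=np.radians(a)+a0;dx=r*np.cos(t)-150;dz=r*np.sin(t)-38
    print(a,np.round([dx*c,dx*s,dz],1))
```

```text
0 [ 0. -0.  0.]
4 [-3.   0.5 10.4]
8 [-6.7  1.1 20.5]
12 [-11.    1.7  30.4]
16 [-16.1   2.5  39.9]
20 [-21.8   3.4  49. ]
24 [-28.1   4.4  57.7]
28 [-35.    5.5  66. ]
32 [-42.4   6.7  73.7]
36 [-50.4   8.   80.9]
40 [-58.8   9.3  87.5]
```

jog_arm([
  {"xyz": [-0.001, 0, 0.005], "spin": 0},
  {"xyz": [-0.003, 0.0005, 0.0104], "spin": 0},
  {"xyz": [-0.005, 0.0008, 0.0155], "spin": 0},
  {"xyz": [-0.0067, 0.0011, 0.0205], "spin": 0},
  {"xyz": [-0.0089, 0.0014, 0.0255], "spin": 0},
  {"xyz": [-0.011, 0.0017, 0.0304], "spin": 0},
  {"xyz": [-0.0135, 0.0021, 0.0352], "spin": 0},
  {"xyz": [-0.0161, 0.0025, 0.0399], "spin": 0},
])

```text
t: 10.85
eef_pos: [0.5838, 0.0161, 0.156]
ee_rot: [-3.132, 0.246, -0.003]
force: [4.3, 0.7, -4.3]
opening: 0.112
```

Run:
```python
from rig import *
import cv2,numpy as np
o=get_obs();print(o['eef_pos'],o['force'],o['wrist_torque'])
im,d=grab_frame("scene");cv2.imwrite("pics/scene4.png",cv2.resize(im[100:300,120:400,::-1],None,fx=2.8,fy=2.8))
```

```text
[0.58383849 0.01607253 0.15602073] [ 4.25818337  0.70545899 -4.25612846] [-0.11349344 -1.23686431 -0.01848046]
```

View pics/scene4.png

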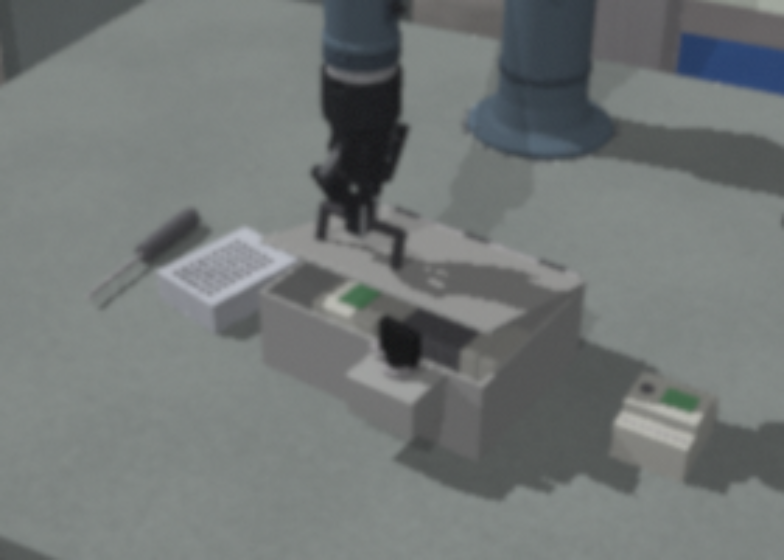

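The cover rises with the bar still held. I'll go on to 40°: total shift (-58.8, 9.3, 87.5) mm, leaving (-42.7, 6.8, 47.6) mm.

jog_arm([
  {"xyz": [-0.0057, 0.0009, 0.0091], "spin": 0},
  {"xyz": [-0.012, 0.0019, 0.0178], "spin": 0},
  {"xyz": [-0.0189, 0.003, 0.0261], "spin": 0},
  {"xyz": [-0.0263, 0.0042, 0.0338], "spin": 0},
  {"xyz": [-0.0343, 0.0055, 0.041], "spin": 0},
  {"xyz": [-0.0385, 0.0061, 0.0444], "spin": 0},
  {"xyz": [-0.0427, 0.0068, 0.0476], "spin": 0},
  {"xyz": [-0.0427, 0.0068, 0.0476], "spin": 0},
])

```text
t: 11.9
eef_pos: [0.543, 0.0226, 0.2053]
ee_rot: [3.131, -0.246, 0.01]
force: [5.3, -2.2, 1.6]
opening: 0.112
```

jog_arm([
  {"xyz": [0, 0, 0], "spin": 0},
  {"xyz": [0, 0, 0], "spin": 0},
  {"xyz": [0, 0, 0], "spin": 0},
  {"xyz": [0, 0, 0], "spin": 0},
])

```text
t: 12.4
eef_pos: [0.5431, 0.0225, 0.2052]
ee_rot: [3.131, -0.247, 0.009]
force: [5.3, -0.7, 2.9]
opening: 0.113
```

Run:
```python
from rig import *
from h import *
o=get_obs();print(o['eef_pos'],o['force'],o['wrist_torque'],o['opening'])
e=np.array([np.cos(np.radians(-9)),np.sin(np.radians(-9))]);f=np.array([-e[1],e[0]])
H=np.array([.5993,.0145])-.05*e+.05*f   # enclosure centre
for n in("scene","top"):
    im,d=grab_frame(n);c=calibration(n);np.savez(f"{n}5.npz",im=im,d=d,**c)
    cv2.imwrite(f"pics/{n}5.png",cv2.resize(im[100:300,120:400,::-1],None,fx=2.8,fy=2.8))
    im,d,W=world(n+"5");q=W[...,:2]-H;x=q@e;y=q@f;Z=W[...,2]
    # lid plate: left half (y>0), points above the box rim
    xl=x+.1
    m=(d>0)&(y>.02)&(y<.12)&(xl>.02)&(xl<.2)&(Z>.1)&(Z<.3)
    p=np.polyfit(xl[m],Z[m],1)
    for _ in range(8):
        g=m.copy();g[m]=abs(Z[m]-np.polyval(p,xl[m]))<.006;p=np.polyfit(xl[g],Z[g],1)
    print(n,m.sum(),g.sum(),np.degrees(np.arctan(p[0])),p, "xl range",xl[g].min(),xl[g].max())
    # latch bar
    m=(d>0)&(np.hypot(x-.123,y-.055)<.04)&(Z>.115)&(Z<.15)
    print(cv2.minAreaRect(np.stack([x[m],y[m]],-1).astype(np.float32)) if m.sum()>9 else m.sum())
```

```text
[0.54312299 0.0225202  0.20518109] [ 5.30341705 -0.68914686  2.85235073] [-0.28563049 -1.14723885 -0.08510698] 0.11302327864367925
scene 201 201 39.84942295268835 [0.83463102 0.08718868] xl range 0.02023259374795383 0.16017477454633508
((0.12440957874059677, 0.055458713322877884), (0.045377157628536224, 0.015784578397870064), 85.11605834960938)
top 1858 1792 38.669307557862794 [0.80027194 0.09670316] xl range 0.020033096038827677 0.1561937737027369
((0.12169423699378967, 0.053442761301994324), (0.04436028003692627, 0.01256141159683466), 80.81768035888672)
```

View pics/scene5.png

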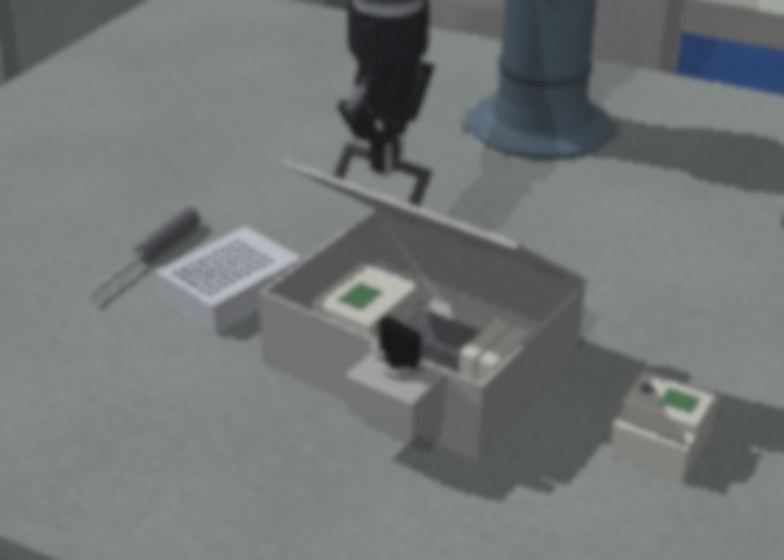

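View pics/top5.png

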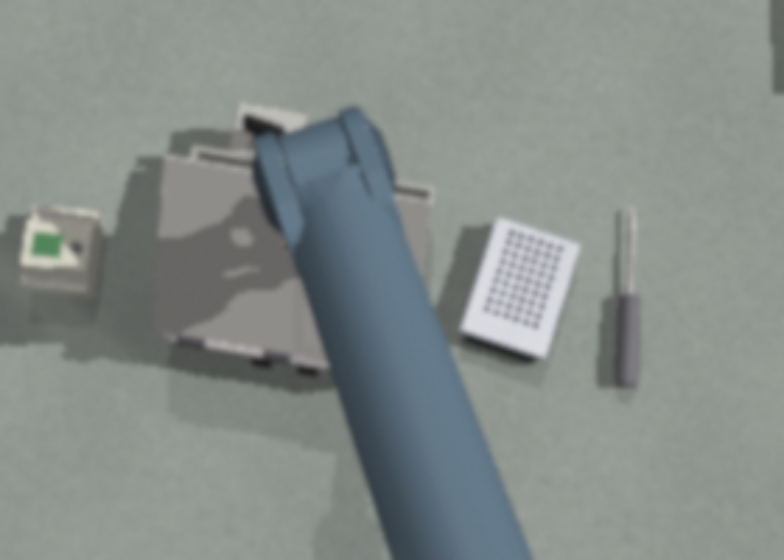

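The fitted cover angle is 38.7° from the top camera and 39.8° from the scene camera. The latch is at about 81°, the bystanders are in place and the arm is still. I'm handing in.

```bash
python3 -c "
from rig import *
o=get_obs();print(o['t'],o['eef_pos'],abs(o['joint_velocities']).max(),o['opening']);print(job_done())"
```

```text
12.5 [0.54314452 0.02254241 0.20519633] 0.0010710000524404638 0.11264712086758608
the job is handed in; nothing more can be done
None
```

I turned the latch 80° anticlockwise, past its detent, while the cover was still shut. I then lifted the cover by its handle and handed the job in at t = 12.5 s with the gripper still holding it open.

**Last checks:**
- **Cover angle:** plane fits gave 38.7° from the top camera and 39.8° from the scene camera, inside the 34° to 46° range. The two disagree by about 1°.
- **Latch:** it measured about 81° (1.41 rad) from the top camera. The scene camera gave about 85°.
- **Arm:** it was still, with joint speeds of about 0.001 rad/s. The fingers were closed on the bar at about 9.6 mm opening, less than the bar's stated 12 mm, but the bar did not slip during the lift.
- **Bystanders:** the power supply, controller and screwdriver looked unmoved in the pictures. I did not measure their shift numerically.
- **Forces:** the highest readings were about 6 N, well under the limits.

No check failed.

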